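# Clamp a glued phone under a stack to cure

## Robot

A 6-joint arm with a two-finger parallel gripper is mounted at the origin on a cart in front of the work surface, level with it; the furniture and walls round the work are solid. World frame = base frame: x ahead of the robot, y to its left, z up, the work surface at z = 0. Lengths are in mm, angles in rad, forces in N, time in s.
With the tool pointing down it reaches from about 400 to 925 mm from the base axis. Payload 12.5 kg.
Tool frame: the origin (TCP) lies on the front face of the gripper's body, between the roots of the fingers; the fingertips stand 78 mm ahead of it and the grasp point (between the pads) lies 59 mm ahead of it (env.nose_length is the distance from the TCP to the fingertips, in mm); z points along the fingers, y is the line along which they close (so a half turn about z gives the same grasp; the last joint's range is limited). The gripper opens to 95 mm and grips with 3 to 60 N. Pads are 20 mm wide; open, the fingers measure 119 mm over their backs; the gripper's body (75 mm by 180 mm) begins 59 mm behind the grasp point.
Start: joints at [-1.347, 0.491, 1.559, -0, 1.092, -0.106], TCP at [202.43, -591.32, 292.261] pointing down, gripper open.
Joint ranges: [-3.1, 3.1], [-0.84, 2.19], [0.05, 2.79], [-1.13, 4.28], [0.06, 2.93], [-2.69, 2.69]. Speed limits (rad/s): [2.22, 2.22, 2.79, 3.14, 3.14, 3.14].

## Interface

Orientations are given as [roll, pitch, yaw] about the fixed x, y, z axes, in that order (R = Rz(yaw) Ry(pitch) Rx(roll)).
In Python, from cell import env gives the robot as it stands.
- The arm moves only by the tool jog_arm, never from a script. Its argument "motion" is a list of rows, each a list of 7 numbers: the turn, a rotation vector about the tool's x, y, z in degrees, then the shift along the tool's x, y, z in mm, then the finger opening in mm, from 0 to 95.1. In form: [[wx, wy, wz, x, y, z, hand], ...]. A call has 1 to 10 rows; each row shifts and turns the commanded pose from where the row before left it, along the tool's axes as they then stand; what a row does not reach is not made up. A row lasts 1/8 s, in which the tool goes at most 62.5 mm and 10.7 degrees, less where a joint would pass 70% of its speed; a pose out of reach is approached as far as the arm can. A call is refused whole if a number of a shift passes 62.5 or a number of a turn 10.7, either way. A call with a gripper value outside its range is refused whole. The fingers move at their own pace and stop on an object; the grip force is fixed at half the most. Time passes only in rows, so rows that do not move let the fingers close. It gives the time, the measured TCP pose, the force, the opening and the grip force at its end, in the units of the state.
- env.state(): the state, without advancing time (a new reading comes with each control period).
- env.read_camera(name): name is "scene" or "top" or "wrist"; returns a dict with "color" (480x640x3 uint8, red, green, blue), "z_map" (480x640 float32, mm along the optical axis (not along the pixel's ray), 0 where there is no reading), "camera_matrix" (3x3 intrinsics, pixels), "k1" (the pictures are not rectified: a ray, as slopes to the right and down, at radius r is drawn at 1 + k1 r^2 times it, then the intrinsics apply), "world_to_cam" (4x4, takes a point from world to camera coordinates). Camera axes: x right, y up, looking along -z (the intrinsics and any distortion apply to the point x, -y, -z); pixel columns grow to the right and rows downward; lengths in mm; the calibration is good to about 2 mm. A picture is of the moment at which its call begins.
- env.job_done(): hands the job in; it is judged then, once.
Trained networks look in the newest picture that a camera, given by its name, has taken for a name from the list of things; names that differ only in an ending like _2 or _b are one class to them, and where a whole thing is asked for, a point or a joint stands for the part that bears it (a point fixed in the world has none). Each returns a list of dicts, best first, with "score" (0 to 1); they miss things now and then, are a little off and sometimes report something else, mostly with a low value. They report only what shows in the picture. A call takes as long as a camera call. They do not tell look-alikes from the thing itself.
- env.recognise(camera, thing): "location" ([column, row] in pixels, amid what is visible of it).
The state is a dict: "t": time; "joints": joint angles; "qvel": joint speeds; "tau": joint torques, N m; "eef_pos": TCP position; "tcp_rot": TCP orientation; "ft_force": force on the tool from outside, world axes, zero at the start; "moment": the same for the moment, N m; "opening": opening from 0.0 (shut) to 1.0 (fully open); "grip_force": force on a finger pad.
Only numpy, scipy, OpenCV 4.12 (cv2) and the standard library are available. Lean on these libraries where they do the work, as an engineer would, in place of code of your own. Each camera call takes 0.05 s, during which the arm holds its last target. There are 200 camera calls.

## Task

The glued phone chassis has to cure under a weight, so build the stack in this order, one thing at a time. Push the phone chassis down into the spring-jaw holder until it lies flat on the seat and both jaws have snapped shut over its ends; lay the press plate, rubber side down, lengthwise and centred on the phone between the jaws; stand the jar upright on the middle of the plate; and last lay the digital timer, display up, centred on the jar's lid. Leave the tin and the side cutters where they are.

Things in the scene. Friction and masses are not known exactly. Their poses are not given: they have to be found in the camera images.
- holder: phone holder screwed to the desk: flat aluminium base plate 64 (x) x 216 (y) x 12 mm, a raised dark seat 40 x 112 mm, a black sprung jaw at each end, 30 mm wide (x), 56 mm high. Origin: centre of the underside, on the desk; z up; the phone lies along its y. Pressed down from above, the phone wedges the jaws apart, passes their noses and they snap back over its ends; this takes 5 to 15 N
- seat (a point): centre of the top of the holder's seat, 26 mm above the desk; axes as the holder's
- jaw_left (a joint): outward travel of the jaw at the holder's +y end, m: 0 shut, 0.012 open; sprung shut (1.25 N plus 0.25 N per mm). Shut, the two jaws' upright faces stand 138 mm apart; their noses, 36.5 to 39 mm above the desk, 132 mm apart; above these, slopes widen the mouth to 148 mm at the jaw tops
- jaw_right (a joint): the same for the jaw at the holder's -y end
- phone: stripped phone chassis, a flat dark slab with pale patches, lying flat: 62 (x) x 135 (y) mm, 8 mm thick where it bears (its small parts stand up to 10 mm). Origin: centre of the underside; y is the long direction, z up. About 0.06 kg. Either way round will do
- press_plate: plain aluminium plate with four small screws on top and a black rubber underside, lying flat: 50 (x) x 104 (y) x 10 mm. Origin: centre of the underside; y is the long direction, z up. About 0.12 kg. Either way round will do
- jar: round jar with a wide ribbed lid, closed, standing: 58 mm high, body 52 mm in diameter, the lid (the top 18 mm) 55 mm in diameter, flat on top. Origin: centre of the underside; z up. About 0.2 kg
- timer: grey digital timer lying on its back, display up: 42 (x) x 62 (y) mm, about 16 mm high. Origin: centre of the underside; z up. About 0.06 kg
- tin: low round closed tin, 55 mm in diameter, 22 mm high, much flatter than the jar; not part of the job, leave it. Origin: centre of the underside
- cutters: side cutters lying flat, 117 (x) x 49 (y) x 12 mm; not part of the job, leave them. Origin: centre of the underside
There are look-alikes about, which are no part of the job. What is shaped like the phone but blue is not meant.

How it is judged:
By the outcome, as a careful person would: the job done as asked, in the order asked, and still so for the second after the job is handed in, with the robot touching nothing.
It also fails if it takes over 106 s, if anything falls off the work surface, if the arm or the gripper's body presses on something with over 40 N, if the wrist force passes 120 N, or if a joint passes its speed limit or range.

## Working session

There is one attempt and no reset: what is moved stays moved. The work goes in short steps, Python scripts to look and compute and a tool call to move; the robot and the scene stay as the last step left them, time stands still between calls to the robot, and variables do not carry over. Pictures are saved under pics/ and viewed, at most 14 in all, crops included, and the job is handed in when it is done.

Besides the shell and the picture viewer there is one more tool, called after "Emit:" by a JSON object that holds its "op" and its "data". jog_arm: Moves the arm, as the interface text tells. Its arguments: {"type":"object","properties":{"motion":{"type":"array"}},"required":["motion"]}

```bash
ls; mkdir -p pics; cat > h.py <<'E'
from cell import env
import numpy as np, cv2
from scipy.spatial.transform import Rotation as Rn
def cam(n,save=None):
    c=env.read_camera(n)
    if save: cv2.imwrite('pics/'+save,c['color'][:,:,::-1])
    return c
def cloud(c):
    K=c['camera_matrix'];h,w=c['z_map'].shape
    u,v=np.meshgrid(np.arange(w),np.arange(h))
    X=(u-K[0,2])/K[0,0];Y=(v-K[1,2])/K[1,1]
    x,y=X.copy(),Y.copy()
    for _ in range(8):
        f=1+c['k1']*(x*x+y*y);x,y=X/f,Y/f
    z=c['z_map'].astype(float)
    P=np.stack([x*z,-y*z,-z,np.ones_like(z)],-1)
    W=P@np.linalg.inv(c['world_to_cam']).T
    W=W[...,:3];W[z==0]=np.nan
    return W
def proj(c,p):
    q=c['world_to_cam']@np.append(p,1);x,y=q[0]/-q[2],-q[1]/-q[2]
    f=1+c['k1']*(x*x+y*y);K=c['camera_matrix'];return K[0,0]*x*f+K[0,2],K[1,1]*y*f+K[1,2]
def st():
    s=env.state();print('t',s['t'],'p',np.round(s['eef_pos'],1),'r',np.round(s['tcp_rot'],3),'F',np.round(s['ft_force'],1),'op',round(s['opening']*95.1,1),'g',s['grip_force'],'J',np.round(s['joints'],2))
    return s
E
python3 - <<'E'
from h import *
st()
for n in ['top','scene']:
    c=cam(n,n+'0.png');W=cloud(c)
    for t in ['holder','phone','press_plate','jar','timer','tin','cutters']:
        for d in env.recognise(n,t):
            u,v=map(int,np.round(d['location']));print(n,t,u,v,round(d['score'],2),np.round(np.nanmedian(W[max(v-2,0):v+3,max(u-2,0):u+3].reshape(-1,3),0),0))
E
```

```text
pics
t 0.0 p [ 202.4 -591.2  291.7] r [-3.141 -0.     0.33 ] F [-0.  -1.2 -0.5] op 95.1 g 0.0 J [-1.35  0.49  1.56  0.    1.09 -0.11]
top holder 213 217 0.58 [535. 204.  26.]
top phone 483 213 0.78 [ 553. -346.    9.]
top phone 403 332 0.61 [ 309. -181.    9.]
top press_plate 392 170 0.96 [ 639. -158.   10.]
top jar 472 306 0.82 [ 364. -308.   58.]
top timer 397 255 0.63 [ 464. -168.   16.]
top timer 247 221 0.43 [525. 132.  50.]
top tin 292 289 0.74 [393.  43.  21.]
top cutters 188 294 0.56 [380. 253.   9.]
scene holder 239 280 0.89 [520. 215.  17.]
scene holder 450 241 0.67 [ 338. -316.   17.]
scene press_plate 334 215 0.84 [ 635. -150.    9.]
scene timer 332 283 0.66 [378.  45.  22.]
scene tin 329 284 0.73 [380.  53.  22.]
scene cutters 241 331 0.55 [384. 278.   1.]
```

View pics/top0.png

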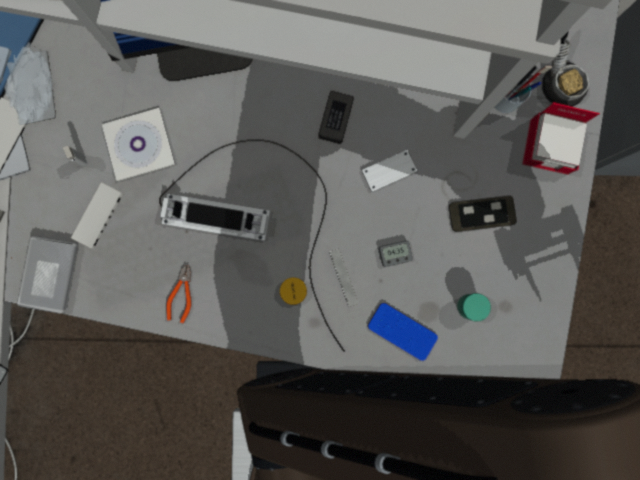

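View pics/scene0.png

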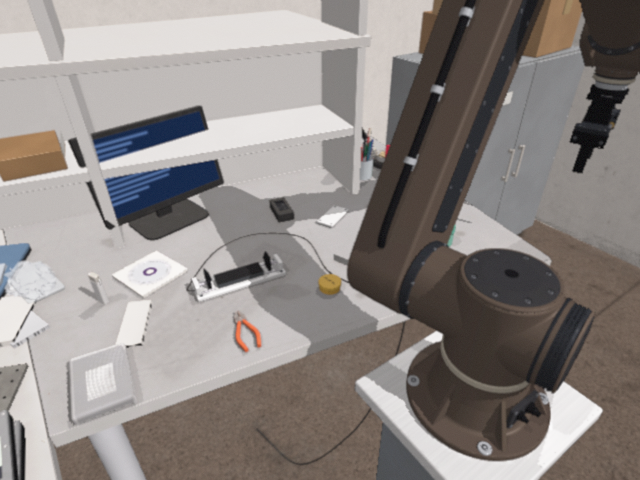

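The top view shows the dark phone with pale patches at (483,213), the blue look-alike at (403,332), and a dark remote or calculator at (337,117). The plate is at (388,170), the jar at (476,306), the flat tin at (292,290) and the timer at (395,251). The holder is at (215,217). The scene view shows the shelf standing over the back of the desk.

Candidates for the phone are dark (483,213), blue (403,332) and the remote (337,117). I choose (483,213) and will check it in a crop.

```bash
cat >> h.py <<'E'
def rect(W,c,zlo,zhi,r=90):
    """minAreaRect in world xy of connected blob near c with z in range"""
    m=(W[...,2]>zlo)&(W[...,2]<zhi)&(np.hypot(W[...,0]-c[0],W[...,1]-c[1])<r)
    n,l,s,_=cv2.connectedComponentsWithStats(m.astype(np.uint8))
    if n<2: return None
    k=1+np.argmax(s[1:,4]);P=W[l==k]
    (x,y),(a,b),th=cv2.minAreaRect(P[:,:2].astype(np.float32))
    if a<b: a,b,th=b,a,th+90
    th=(th+90)%180-90
    return dict(c=(round(x,1),round(y,1)),L=round(a,1),Wd=round(b,1),long_deg=round(th,1),z=round(np.median(P[:,2]),1),n=int(s[k,4]),mean=np.round(P.mean(0),1))
E
python3 - <<'E'
from h import *
c=cam('top');W=cloud(c)
img=c['color'][150:350,360:560,::-1];cv2.imwrite('pics/crop.png',cv2.resize(img,None,fx=3,fy=3,interpolation=cv2.INTER_CUBIC))
for n,p,lo,hi,r in [('phone',(553,-346),4,14,95),('plate',(639,-158),5,14,75),('jar',(364,-308),45,65,50),('timer',(464,-168),7,20,60),('tin',(393,43),12,30,50),('seat',(535,204),20,30,85),('base',(535,204),8,16,140),('holder',(535,204),6,70,140),('jaws',(525,132),40,62,50),('jawL',(540,270),40,62,50)]:
    print(n,rect(W,p,lo,hi,r))
m=(W[...,2]>90)&(W[...,0]>300)
P=W[m];print('high',len(P),np.percentile(P,[1,50,99],axis=0).round())
m=(W[...,2]>90)&(W[...,1]>-420)&(W[...,1]<350)&(W[...,0]>350);P=W[m]
for y in range(-420,350,100):
    Q=P[(abs(P[:,1]-y)<25)]
    if len(Q): print(y,'xmin',Q[:,0].min().round(),'z there',Q[Q[:,0].argmin()].round())
E
```

```text
phone {'c': (553.6, -346.3), 'L': 135.8, 'Wd': 67.2, 'long_deg': -82.3, 'z': np.float64(8.5), 'n': 1861, 'mean': array([ 553.2, -345.1,    8.5])}
plate {'c': (639.9, -153.4), 'L': 107.2, 'Wd': 51.6, 'long_deg': -64.1, 'z': np.float64(9.3), 'n': 1143, 'mean': array([ 639.1, -151.9,    9.4])}
jar {'c': (362.4, -316.8), 'L': 52.9, 'Wd': 52.7, 'long_deg': -34.3, 'z': np.float64(58.1), 'n': 630, 'mean': array([ 362.3, -315.9,   57.7])}
timer {'c': (468.3, -164.7), 'L': 62.2, 'Wd': 41.9, 'long_deg': -76.6, 'z': np.float64(15.6), 'n': 609, 'mean': array([ 468.2, -164.1,   15.5])}
tin {'c': (389.7, 41.9), 'L': 53.8, 'Wd': 53.6, 'long_deg': 45.7, 'z': np.float64(21.1), 'n': 597, 'mean': array([389.6,  41.5,  21.1])}
seat {'c': (537.6, 202.8), 'L': 111.4, 'Wd': 40.3, 'long_deg': 81.1, 'z': np.float64(25.0), 'n': 1051, 'mean': array([537.3, 202.9,  25. ])}
base {'c': (537.5, 202.5), 'L': 215.1, 'Wd': 64.2, 'long_deg': 81.1, 'z': np.float64(11.5), 'n': 1462, 'mean': array([535.4, 199.8,  11.6])}
holder {'c': (538.9, 209.5), 'L': 229.3, 'Wd': 64.9, 'long_deg': 81.0, 'z': np.float64(17.3), 'n': 3312, 'mean': array([536.7, 202.7,  20.1])}
jaws {'c': (526.8, 131.9), 'L': 28.8, 'Wd': 11.2, 'long_deg': -8.6, 'z': np.float64(51.4), 'n': 71, 'mean': array([526.3, 131.4,  50.4])}
jawL {'c': (549.0, 273.2), 'L': 30.5, 'Wd': 12.0, 'long_deg': -9.8, 'z': np.float64(49.2), 'n': 108, 'mean': array([548.7, 273. ,  49.1])}
high 41504 [[ 301. -420.  100.]
 [ 767. -131.  226.]
 [ 888.  507.  770.]]
-420 xmin 771.0 z there [ 771. -402.  134.]
-320 xmin 695.0 z there [ 695. -306.  467.]
-220 xmin 708.0 z there [ 708. -244.  462.]
-120 xmin 727.0 z there [ 727. -143.  469.]
-20 xmin 745.0 z there [745. -44. 452.]
80 xmin 765.0 z there [765.  55. 448.]
180 xmin 802.0 z there [802. 156. 223.]
280 xmin 823.0 z there [823. 258. 221.]
```

View pics/crop.png

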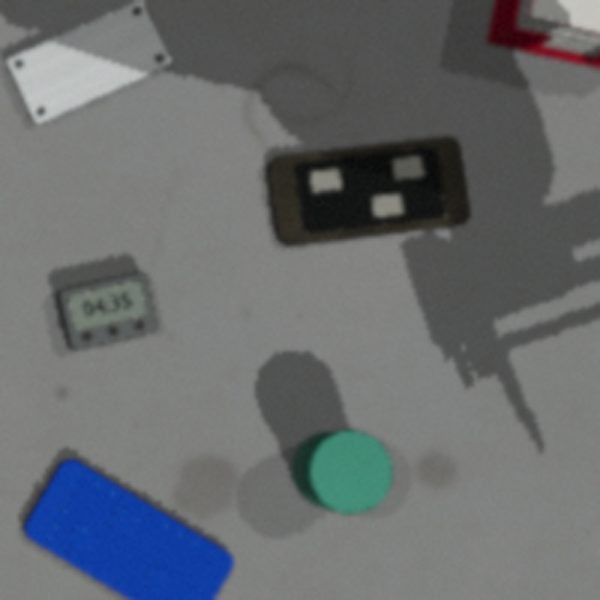

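The crop shows the dark slab with three pale patches at top-view (483,213), so this is the phone. The blue slab is the decoy.

```bash
cat >> h.py <<'E'
def plan(x,y,z,yawdeg,n=None):
    s=env.state();p=np.array(s['eef_pos']);yaw=s['tcp_rot'][2]
    d=np.array([x,y,z])-p; dy=(np.radians(yawdeg)-yaw+np.pi)%(2*np.pi)-np.pi
    n=n or int(np.ceil(max(np.linalg.norm(d)/58,abs(np.degrees(dy))/10.2,1)))
    print('n',n,'dyaw',round(np.degrees(dy),1),'d',d.round(1),'tilt',np.round(s['tcp_rot'][:2],3))
    for i in range(n):
        a=yaw+dy*i/n; w=d/n
        print([0,0,round(-np.degrees(dy)/n,1),round(w[0]*np.cos(a)+w[1]*np.sin(a),1),round(w[0]*np.sin(a)-w[1]*np.cos(a),1),round(-w[2],1)])
E
python3 -c "
from h import *
plan(553.5,-346,270,97.7)"
```

```text
n 8 dyaw 78.8 d [351.  245.3 -22.3] tilt [3.141 0.   ]
[0, 0, np.float64(-9.8), np.float64(51.4), np.float64(-14.8), np.float64(2.8)]
[0, 0, np.float64(-9.8), np.float64(53.2), np.float64(-5.8), np.float64(2.8)]
[0, 0, np.float64(-9.8), np.float64(53.4), np.float64(3.4), np.float64(2.8)]
[0, 0, np.float64(-9.8), np.float64(52.1), np.float64(12.5), np.float64(2.8)]
[0, 0, np.float64(-9.8), np.float64(49.1), np.float64(21.2), np.float64(2.8)]
[0, 0, np.float64(-9.8), np.float64(44.8), np.float64(29.3), np.float64(2.8)]
[0, 0, np.float64(-9.8), np.float64(39.1), np.float64(36.5), np.float64(2.8)]
[0, 0, np.float64(-9.8), np.float64(32.3), np.float64(42.7), np.float64(2.8)]
```

Emit:
{"op": "jog_arm", "data": {"motion": [[0,0,-9.8,51,-15,3,95],[0,0,-9.8,53,-6,3,95],[0,0,-9.8,53,3,3,95],[0,0,-9.8,52,12,3,95],[0,0,-9.8,49,21,3,95],[0,0,-9.8,45,29,3,95],[0,0,-9.8,39,36,3,95],[0,0,-9.8,32,43,3,95],[0,0,0,0,0,0,95]]}}

```text
t: 1.98
eef_pos: [554.0, -344.2, 267.7]
tcp_rot: [3.142, -0.0, 1.704]
ft_force: [-0.6, -0.0, -0.2]
opening: 0.998
grip_force: 0.0
```

```bash
python3 - <<'E'
from h import *
st()
c=cam('wrist','w1.png');W=cloud(c)
print('phone',rect(W,(553,-346),4,14,95))
print('jar',rect(W,(362,-316),45,65,50), W[240,320])
E
```

```text
t 1.975 p [ 554.  -344.2  267.7] r [ 3.142 -0.     1.704] F [-0.6 -0.  -0.2] op 95.0 g 0.0 J [-0.66  0.55  1.52  0.    1.07 -0.79]
phone {'c': (555.9, -344.8), 'L': 134.1, 'Wd': 62.2, 'long_deg': -82.4, 'z': np.float64(8.8), 'n': 10573, 'mean': array([ 555.5, -341.7,    8.8])}
jar {'c': (365.3, -316.4), 'L': 55.1, 'Wd': 53.8, 'long_deg': 19.8, 'z': np.float64(58.0), 'n': 4259, 'mean': array([ 368.2, -315.4,   57.3])} [ 562.63380698 -361.55769847    8.21740694]
```

View pics/w1.png

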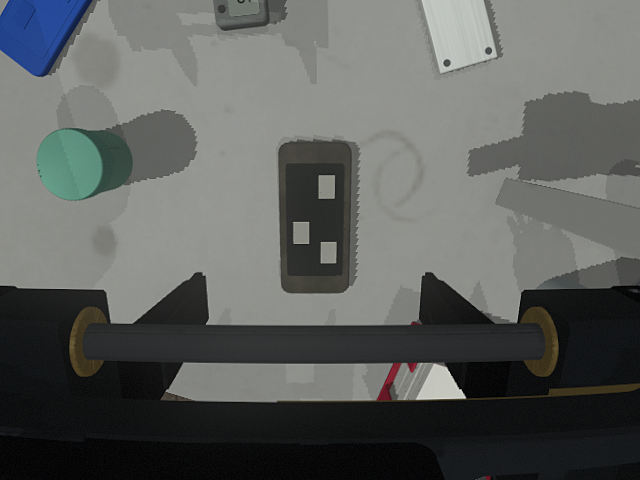

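The wrist view shows the phone at about (315,215), cleanly between the fingers' lines, with the jar at (85,163). Measured size and height match.

```bash
python3 -c "
from h import *
plan(555.9,-344.8,80.5,97.6)"
```

```text
n 4 dyaw 0.2 d [   3.2    0.6 -187.3] tilt [-3.141 -0.   ]
[0, 0, np.float64(-0.0), np.float64(0.1), np.float64(0.8), np.float64(46.8)]
[0, 0, np.float64(-0.0), np.float64(0.1), np.float64(0.8), np.float64(46.8)]
[0, 0, np.float64(-0.0), np.float64(0.1), np.float64(0.8), np.float64(46.8)]
[0, 0, np.float64(-0.0), np.float64(0.1), np.float64(0.8), np.float64(46.8)]
```

Emit:
{"op": "jog_arm", "data": {"motion": [[0,0,0,0,1,50,95],[0,0,0,0,1,50,95],[0,0,0,0,0,50,95],[0,0,0,0,0,25,95],[0,0,0,0,0,12,95],[0,0,0,0,0,0,55],[0,0,0,0,0,0,55],[0,0,0,0,0,0,55],[0,0,0,0,0,0,55]]}}

```text
t: 3.15
eef_pos: [554.0, -346.5, 82.1]
tcp_rot: [3.141, 0.001, 1.698]
ft_force: [-0.0, 0.1, 4.7]
opening: 0.649
grip_force: 30.0
```

Emit:
{"op": "jog_arm", "data": {"motion": [[0,0,0,0,0,-30,50],[0,0,0,0,0,-50,50],[0,0,0,0,0,-50,50],[0,0,0,0,0,0,50]]}}

```text
t: 3.65
eef_pos: [554.6, -346.9, 215.5]
tcp_rot: [3.137, 0.005, 1.698]
ft_force: [0.2, 0.4, -0.9]
opening: 0.645
grip_force: 30.0
```

```bash
python3 - <<'E'
from h import *
st();st()
c=cam('wrist');W=cloud(c);s=env.state();z=s['eef_pos'][2]-78
print('phone in hand',z,rect(W,s['eef_pos'][:2],z-6,z+14,95))
plan(537.5,202.6,215,81.1)
E
```

```text
t 3.65 p [ 554.6 -346.9  215.5] r [3.137 0.005 1.698] F [ 0.2  0.4 -0.9] op 61.3 g 29.99859184026718 J [-0.66  0.61  1.57 -0.    0.96 -0.79]
t 3.65 p [ 554.6 -346.9  215.5] r [3.137 0.005 1.698] F [ 0.2  0.4 -0.9] op 61.3 g 29.99859184026718 J [-0.66  0.61  1.57 -0.    0.96 -0.79]
phone in hand 134.99966613941 {'c': (551.6, -318.6), 'L': 80.3, 'Wd': 71.0, 'long_deg': -83.1, 'z': np.float64(142.1), 'n': 27710, 'mean': array([ 551.3, -316.9,  142.1])}
n 10 dyaw -16.2 d [-16.4 549.    2. ] tilt [3.139e+00 2.000e-03]
[0, 0, np.float64(1.6), np.float64(54.7), np.float64(5.4), np.float64(-0.2)]
[0, 0, np.float64(1.6), np.float64(54.8), np.float64(3.8), np.float64(-0.2)]
[0, 0, np.float64(1.6), np.float64(54.9), np.float64(2.3), np.float64(-0.2)]
[0, 0, np.float64(1.6), np.float64(54.9), np.float64(0.7), np.float64(-0.2)]
[0, 0, np.float64(1.6), np.float64(54.9), np.float64(-0.9), np.float64(-0.2)]
[0, 0, np.float64(1.6), np.float64(54.9), np.float64(-2.4), np.float64(-0.2)]
[0, 0, np.float64(1.6), np.float64(54.8), np.float64(-4.0), np.float64(-0.2)]
[0, 0, np.float64(1.6), np.float64(54.7), np.float64(-5.5), np.float64(-0.2)]
[0, 0, np.float64(1.6), np.float64(54.5), np.float64(-7.0), np.float64(-0.2)]
[0, 0, np.float64(1.6), np.float64(54.3), np.float64(-8.6), np.float64(-0.2)]
```

Emit:
{"op": "jog_arm", "data": {"motion": [[0,0,1.6,55,5,0,50],[0,0,1.6,55,4,0,50],[0,0,1.6,55,2,0,50],[0,0,1.6,55,1,0,50],[0,0,1.6,55,-1,0,50],[0,0,1.6,55,-2,0,50],[0,0,1.6,55,-4,0,50],[0,0,1.6,45,-5,0,50],[0,0,1.6,0,0,0,50],[0,0,1.6,0,0,0,50]]}}

```text
t: 4.95
eef_pos: [539.6, 84.1, 210.3]
tcp_rot: [-3.14, 0.001, 1.418]
ft_force: [0.3, -1.0, -1.0]
opening: 0.646
grip_force: 30.0
```

```bash
python3 - <<'E'
from h import *
st()
c=cam('wrist','w2.png');W=cloud(c)
for n,p,lo,hi,r in [('seat',(535,204),20,30,85),('base',(535,204),8,16,140),('jawR',(526,131),40,62,40),('jawL',(549,273),40,62,40)]: print(n,rect(W,p,lo,hi,r))
E
```

```text
t 4.95 p [539.6  84.1 210.3] r [-3.140e+00  1.000e-03  1.418e+00] F [ 0.3 -1.  -1. ] op 61.5 g 29.998220801353455 J [ 0.03  0.48  1.84 -0.    0.82  0.19]
seat {'c': (538.5, 197.7), 'L': 86.6, 'Wd': 40.1, 'long_deg': 81.3, 'z': np.float64(25.9), 'n': 8641, 'mean': array([539.1, 198.4,  25.9])}
base {'c': (565.2, 196.1), 'L': 90.6, 'Wd': 11.7, 'long_deg': 81.3, 'z': np.float64(11.7), 'n': 2411, 'mean': array([564.9, 196.4,  11.6])}
jawR None
jawL None
```

View pics/w2.png

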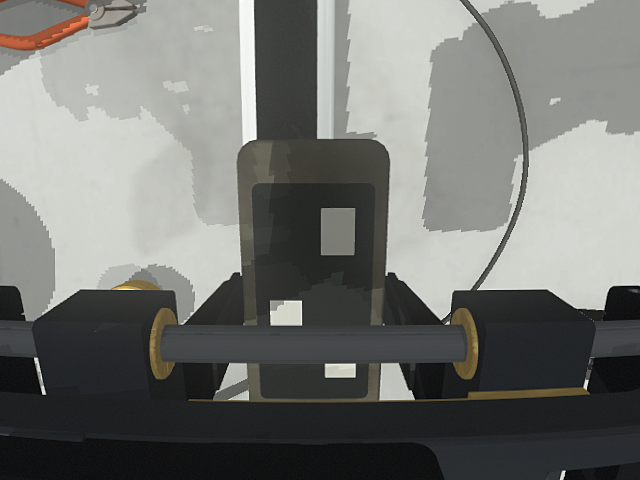

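The wrist view shows the phone held level at (313,270), with the seat and base ahead at (286,70). I'll compare the lateral and lengthwise offsets within this one camera.

```bash
cat >> h.py <<'E'
def hf(P,ang=81.2,o=(538.5,202.5)):
    "world xy -> holder frame (x lateral, y along)"
    a=np.radians(ang-90);d=np.asarray(P)[...,:2]-o
    return np.stack([d[...,0]*np.cos(a)+d[...,1]*np.sin(a),-d[...,0]*np.sin(a)+d[...,1]*np.cos(a)],-1)
E
python3 - <<'E'
from h import *
c=cam('wrist');W=cloud(c)
B=W[100:320,200:420];m=(B[...,2]>120)&(B[...,2]<150)
q=W[145:265,230:400].reshape(-1,3);q=q[(q[:,2]>125)&(q[:,2]<150)]
print(np.percentile(q[:,2],[5,50,95]))
h=hf(q);print('phone lateral edges',np.percentile(h[:,0],[.5,99.5]),'front',np.percentile(h[:,1],99.5))
for lo,hi in [(60,70),(75,90)]:
    k=h[(h[:,1]>h[:,1].max()-hi)&(h[:,1]<h[:,1].max()-hi+15)];print(k[:,0].min(),k[:,0].max()) if len(k) else 0
# lateral per row along phone
for r in (190,210,230,250):
    e=[hf(p)for p in W[r,230:400] if 125<p[2]<150];e=np.array(e);print(r,e[:,0].min().round(1),e[:,0].max().round(1),np.median(e[:,1]).round(1))
q=W[:140].reshape(-1,3);q=q[(q[:,2]>22)&(q[:,2]<29)];h=hf(q);k=(abs(h[:,0])<30)&(abs(h[:,1])<50);print('seat lateral',np.percentile(h[k,0],[.5,50,99.5]))
print('tcp',hf(env.state()['eef_pos'][:2]))
E
```

```text
[135.89974596 137.15045076 138.48118151]
phone lateral edges [-11.05698505  49.97009385] front -50.80092234359623
190 -11.0 50.4 -68.6
210 -11.2 50.6 -76.7
230 -10.9 50.4 -85.1
250 -11.0 50.3 -93.6
seat lateral [-18.68727108   1.15410541  20.75493041]
tcp [  19.61380661 -117.5367661 ]
```

```bash
python3 -c "
from h import *
plan(539.4,203.4,145,81.2,3)"
```

```text
n 3 dyaw 0.0 d [ -0.5 120.1 -65.6] tilt [-3.141  0.   ]
[0, 0, np.float64(-0.0), np.float64(39.5), np.float64(-6.3), np.float64(21.9)]
[0, 0, np.float64(-0.0), np.float64(39.5), np.float64(-6.3), np.float64(21.9)]
[0, 0, np.float64(-0.0), np.float64(39.5), np.float64(-6.3), np.float64(21.9)]
```

Emit:
{"op": "jog_arm", "data": {"motion": [[0,0,0,40,-6,0,50],[0,0,0,40,-6,0,50],[0,0,0,39,-6,20,50],[0,0,0,0,0,35,50],[0,0,0,0,0,10,50],[0,0,0,0,0,0,50]]}}

```text
t: 5.8
eef_pos: [540.5, 203.7, 146.0]
tcp_rot: [-3.141, 0.001, 1.418]
ft_force: [-0.4, 0.6, -0.4]
opening: 0.648
grip_force: 30.0
```

```bash
python3 -c "
from h import *
for i in range(4):
  s=env.state();cam('wrist');print(s['eef_pos'],s['tcp_rot'],hf(s['eef_pos']),s['ft_force'])"
```

```text
[540.45248718 203.66992728 146.02487996] [-3.14065462e+00  5.20139675e-04  1.41752159e+00] [1.75052094 1.45485823] [-0.35252372  0.55591183 -0.36572426]
[540.68485114 203.81294586 146.77280533] [ 3.14128202e+00 -1.33549796e-05  1.41758166e+00] [1.95826978 1.63174165] [-0.31979817  0.84610497 -0.61683687]
[540.8130267  203.9678749  147.15307625] [ 3.14041012e+00 -3.56694475e-04  1.41774692e+00] [2.06123456 1.80445596] [ 0.30791539 -0.48095625 -1.27981756]
[540.77865914 204.10261448 147.32091555] [ 3.14003093e+00 -5.57412086e-04  1.41789047e+00] [2.00665832 1.93235169] [-0.73000522  0.36203874 -1.0739825 ]
```

Emit:
{"op": "jog_arm", "data": {"motion": [[0,0,0,-0.5,-1,10,50],[0,0,0,0,0,8,50],[0,0,0,0,0,5,50],[0,0,0,0,0,4,50],[0,0,0,0,0,0,50]]}}

```text
t: 6.62
eef_pos: [539.1, 204.2, 119.0]
tcp_rot: [-3.141, 0.0, 1.419]
ft_force: [-0.1, -1.8, 2.6]
opening: 0.642
grip_force: 30.0
```

Emit:
{"op": "jog_arm", "data": {"motion": [[0,0,0,0,0,3,50],[0,0,0,0,0,3,50],[0,0,0,0,0,3,50],[0,0,0,0,0,1,50],[0,0,0,0,0,0,50]]}}

```text
t: 7.25
eef_pos: [539.4, 204.6, 109.4]
tcp_rot: [3.141, -0.0, 1.419]
ft_force: [0.3, -0.1, 5.5]
opening: 0.648
grip_force: 30.0
```

Emit:
{"op": "jog_arm", "data": {"motion": [[0,0,0,0,0,1,50],[0,0,0,0,0,0,50]]}}

```text
t: 7.5
eef_pos: [539.5, 204.6, 108.6]
tcp_rot: [3.14, -0.001, 1.419]
ft_force: [-0.2, 1.5, 6.0]
opening: 0.645
grip_force: 30.0
```

Emit:
{"op": "jog_arm", "data": {"motion": [[0,0,0,0,0,2,50],[0,0,0,0,0,0,50]]}}

```text
t: 7.75
eef_pos: [539.5, 204.7, 107.0]
tcp_rot: [3.14, -0.001, 1.419]
ft_force: [-2.2, 1.2, 10.6]
opening: 0.645
grip_force: 30.0
```

Emit:
{"op": "jog_arm", "data": {"motion": [[0,0,0,0,0,0,80],[0,0,0,0,0,0,80],[0,0,0,0,0,-40,80],[0,0,0,0,0,-60,80],[0,0,0,-40,0,-40,80],[0,0,0,-40,0,0,90],[0,0,0,0,0,0,90]]}}

```text
t: 8.62
eef_pos: [526.7, 123.5, 246.6]
tcp_rot: [3.141, 0.0, 1.416]
ft_force: [1.7, -0.6, 0.5]
opening: 0.935
grip_force: 0.0
```

```bash
cat >> h.py <<'E'
def seat(c,lo,hi,rng=70,o=(538.5,202.5)):
    W=cloud(c);h=hf(W,o=o);m=(W[...,2]>lo)&(W[...,2]<hi)&(abs(h[...,0])<45)&(abs(h[...,1])<rng)
    q=h[m];z=W[...,2][m]
    A=np.c_[q,np.ones(len(q))];k=np.linalg.lstsq(A,z,rcond=None)[0]
    print('n',len(q),'x',np.percentile(q[:,0],[.5,99.5]).round(1),'y',np.percentile(q[:,1],[.5,99.5]).round(1),'plane z0',k[2].round(1),'slope mm/100',(k[:2]*100).round(2))
    print(rect(W,o,lo,hi,95))
E
python3 - <<'E'
from h import *
st()
c=cam('wrist','w3.png');seat(c,29,39.5)
W=cloud(c);h=hf(W)
m=(W[...,2]>48)&(W[...,2]<60)&(abs(h[...,0])<25)&(abs(h[...,1])<110);q=h[m]
for s in (-1,1):
    k=q[np.sign(q[:,1])==s]
    if len(k): print('jaw top',s,np.percentile(k[:,1],[1,99]),np.percentile(k[:,0],[1,99]))
c=cam('top','t3.png');seat(c,29,39.5)
W=cloud(c);h=hf(W)
m=(W[...,2]>48)&(W[...,2]<60)&(abs(h[...,0])<25)&(abs(h[...,1])<110);q=h[m]
for s in (-1,1):
    k=q[np.sign(q[:,1])==s]
    if len(k): print('jaw top',s,np.percentile(k[:,1],[1,99]),np.percentile(k[:,0],[1,99]))
E
```

```text
t 8.625 p [526.7 123.5 246.6] r [3.141 0.    1.416] F [ 1.7 -0.6  0.5] op 89.0 g 0.0 J [ 0.11  0.43  1.82 -0.    0.9   0.26]
n 16216 x [-29.4  31.8] y [-64.2  68.3] plane z0 34.8 slope mm/100 [ 0.12 -0.01]
{'c': (540.0, 204.3), 'L': 134.9, 'Wd': 62.6, 'long_deg': 81.5, 'z': np.float64(34.8), 'n': 16213, 'mean': array([540.4, 206.7,  34.8])}
jaw top -1 [-75.59978937 -68.15133892] [-13.36487142  15.67409404]
jaw top 1 [71.50396287 77.14506511] [-13.52842627  15.57110734]Traceback (most recent call last):
  File "<stdin>", line 9, in <module>
  File "h.py", line 52, in seat
    print('n',len(q),'x',np.percentile(q[:,0],[.5,99.5]).round(1),'y',np.percentile(q[:,1],[.5,99.5]).round(1),'plane z0',k[2].round(1),'slope mm/100',(k[:2]*100).round(2))
                         ~~~~~~~~~~~~~^^^^^^^^^^^^^^^^^^
    return _quantile_unchecked(
        a, q, axis, out, overwrite_input, method, keepdims, weights)
    return _ureduce(a,
                    func=_quantile_ureduce_func,
    ...<5 lines>...
                    overwrite_input=overwrite_input,
                    method=method)
    r = func(a, **kwargs)
    result = _quantile(arr,
                       quantiles=q,
    ...<2 lines>...
                       out=out,
                       weights=wgt)
    slices_having_nans = np.isnan(arr[-1, ...])
                                  ~~~^^^^^^^^^
IndexError: index -1 is out of bounds for axis 0 with size 0
```

View pics/w3.png

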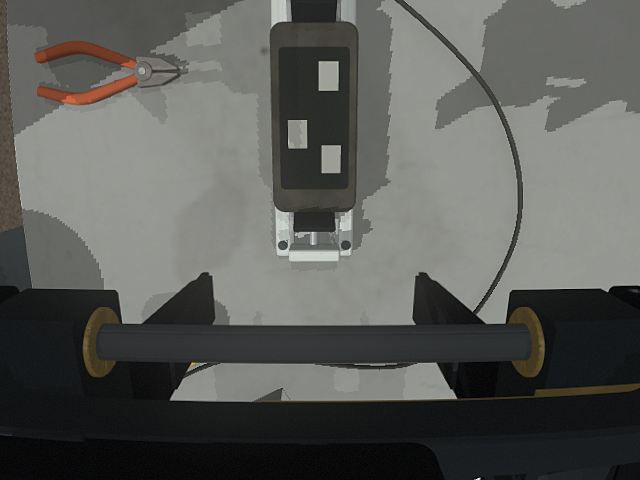

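The phone lies flat in the holder, at about (315,115) in the wrist view. Its top is at 34.8 mm, the same 8.8 mm as on the desk plus the 26 mm seat. The jaw faces measure as in the shut position. Next is the plate.

```bash
sed -i 's/ang=81.2,o=(538.5,202.5)/ang=81.4,o=(539.9,204.0)/; s/rng=70,o=(538.5,202.5)/rng=70,o=(539.9,204.0)/' h.py
python3 -c "
from h import *
plan(640,-153,262,116)"
```

```text
n 6 dyaw 34.8 d [ 112.9 -278.2   16. ] tilt [-3.141 -0.   ]
[0, 0, np.float64(-5.8), np.float64(-43.0), np.float64(25.7), np.float64(-2.7)]
[0, 0, np.float64(-5.8), np.float64(-45.3), np.float64(21.2), np.float64(-2.7)]
[0, 0, np.float64(-5.8), np.float64(-47.2), np.float64(16.5), np.float64(-2.7)]
[0, 0, np.float64(-5.8), np.float64(-48.7), np.float64(11.7), np.float64(-2.7)]
[0, 0, np.float64(-5.8), np.float64(-49.6), np.float64(6.7), np.float64(-2.7)]
[0, 0, np.float64(-5.8), np.float64(-50.0), np.float64(1.6), np.float64(-2.7)]
```

Emit:
{"op": "jog_arm", "data": {"motion": [[0,0,-5.8,-43,26,-3,95],[0,0,-5.8,-45,21,-3,95],[0,0,-5.8,-47,17,-3,95],[0,0,-5.8,-49,12,-3,95],[0,0,-5.8,-50,7,-2,95],[0,0,-5.8,-50,2,-2,95],[0,0,0,0,0,0,95],[0,0,0,0,0,0,95]]}}

```text
t: 9.72
eef_pos: [642.1, -151.7, 261.3]
tcp_rot: [-3.141, -0.001, 2.026]
ft_force: [0.4, -0.7, -0.4]
opening: 1.0
grip_force: 0.0
```

```bash
python3 - <<'E'
from h import *
st()
c=cam('wrist');W=cloud(c);r=rect(W,(639,-153),5,14,75);print(r)
plan(*r['c'],81,r['long_deg']%180,4)
E
```

```text
t 9.725 p [ 642.1 -151.7  261.3] r [-3.141e+00 -1.000e-03  2.026e+00] F [ 0.4 -0.7 -0.4] op 95.1 g 0.0 J [-0.33  0.57  1.5   0.    1.07 -0.79]
{'c': (641.9, -151.2), 'L': 104.6, 'Wd': 50.0, 'long_deg': -64.9, 'z': np.float64(9.8), 'n': 7010, 'mean': array([ 640.8, -149.3,    9.8])}
n 4 dyaw -1.0 d [-1.000e-01  2.000e-01 -1.806e+02] tilt [-3.141e+00 -1.000e-03]
[0, 0, np.float64(0.3), np.float64(0.0), np.float64(-0.0), np.float64(45.2)]
[0, 0, np.float64(0.3), np.float64(0.0), np.float64(-0.0), np.float64(45.2)]
[0, 0, np.float64(0.3), np.float64(0.0), np.float64(-0.0), np.float64(45.2)]
[0, 0, np.float64(0.3), np.float64(0.0), np.float64(-0.0), np.float64(45.2)]
```

Emit:
{"op": "jog_arm", "data": {"motion": [[0,0,1,0,0,55,95],[0,0,0,0,0,55,95],[0,0,0,0,0,45,95],[0,0,0,0,0,15,95],[0,0,0,0,0,8,95],[0,0,0,0,0,0,44],[0,0,0,0,0,0,44],[0,0,0,0,0,0,44],[0,0,0,0,0,0,44],[0,0,0,0,0,0,44]]}}

```text
t: 11.02
eef_pos: [642.0, -152.9, 84.4]
tcp_rot: [3.141, 0.0, 2.009]
ft_force: [0.2, -0.6, -0.2]
opening: 0.532
grip_force: 0.0
```

Emit:
{"op": "jog_arm", "data": {"motion": [[0,0,0,0,0,-30,40],[0,0,0,0,0,-50,40],[0,0,0,0,0,-50,40],[0,0,0,0,0,0,40]]}}

```text
t: 11.52
eef_pos: [643.0, -153.1, 218.2]
tcp_rot: [3.137, 0.005, 2.009]
ft_force: [-0.1, 0.1, -1.8]
opening: 0.519
grip_force: 30.0
```

```bash
python3 - <<'E'
from h import *
st()
plan(527.5,124,212,81.4)
E
```

```text
t 11.525 p [ 643.  -153.1  218.2] r [3.137 0.005 2.009] F [-0.1  0.1 -1.8] op 49.4 g 29.999675452709198 J [-0.33  0.61  1.54 -0.    0.98 -0.77]
n 6 dyaw -33.7 d [-115.5  277.1   -6.2] tilt [3.137 0.005]
[0, 0, np.float64(5.6), np.float64(50.0), np.float64(2.2), np.float64(1.0)]
[0, 0, np.float64(5.6), np.float64(50.0), np.float64(-2.7), np.float64(1.0)]
[0, 0, np.float64(5.6), np.float64(49.4), np.float64(-7.6), np.float64(1.0)]
[0, 0, np.float64(5.6), np.float64(48.5), np.float64(-12.4), np.float64(1.0)]
[0, 0, np.float64(5.6), np.float64(47.0), np.float64(-17.1), np.float64(1.0)]
[0, 0, np.float64(5.6), np.float64(45.1), np.float64(-21.6), np.float64(1.0)]
```

The fingers were still closing when the lift began, so I'll check how the plate sits in the hand.

```bash
python3 - <<'E'
from h import *
st()
c=cam('wrist','w4.png');W=cloud(c);s=env.state();p=s['eef_pos']
q=W[100:320,200:440].reshape(-1,3);q=q[(q[:,2]>100)&(q[:,2]<165)]
h=hf(q,np.degrees(s['tcp_rot'][2]),p[:2]);k=(abs(h[:,0])<30)&(h[:,1]<75);h=h[k];z=q[k,2]
print(len(z),np.percentile(z,[5,50,95]),np.percentile(h[:,0],[.5,99.5]),np.percentile(h[:,1],[.5,99.5]))
A=np.c_[h,np.ones(len(h))];print(np.linalg.lstsq(A,z,rcond=None)[0])
E
```

```text
t 11.525 p [ 643.  -153.1  218.2] r [3.137 0.005 2.009] F [-0.1  0.1 -1.8] op 49.4 g 29.999675452709198 J [-0.33  0.61  1.54 -0.    0.98 -0.77]
17938 [142.33015522 143.51539308 146.9225867 ] [-27.3235245   28.15890512] [-9.3087932  52.65221743]
[-3.53340814e-03 -3.87539320e-02  1.44934152e+02]
```

View pics/w4.png

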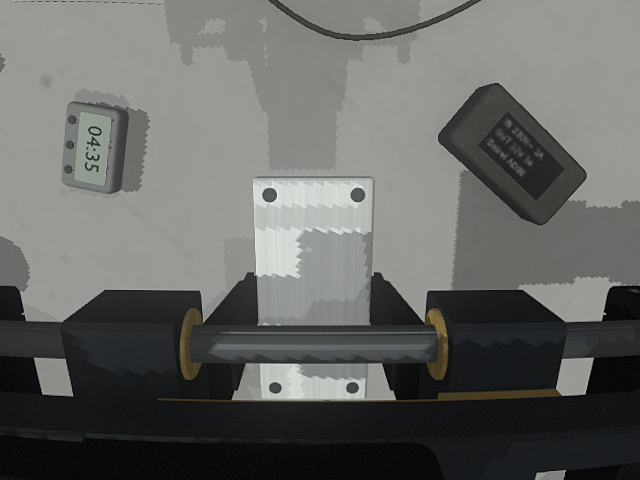

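The wrist view shows the plate held square at (314,260). Its top is about 3.5 mm above the fingertips. The other timer-like block at (512,152) is a look-alike; the real timer is at (95,148).

```bash
python3 - <<'E'
from h import *
plan(539.8,203.4,210,81.4,8)
E
```

```text
n 8 dyaw -33.7 d [-102.4  356.2   -5.6] tilt [3.14e+00 2.00e-03]
[0, 0, np.float64(4.2), np.float64(45.8), np.float64(7.3), np.float64(0.7)]
[0, 0, np.float64(4.2), np.float64(46.2), np.float64(3.9), np.float64(0.7)]
[0, 0, np.float64(4.2), np.float64(46.3), np.float64(0.5), np.float64(0.7)]
[0, 0, np.float64(4.2), np.float64(46.2), np.float64(-2.9), np.float64(0.7)]
[0, 0, np.float64(4.2), np.float64(45.9), np.float64(-6.3), np.float64(0.7)]
[0, 0, np.float64(4.2), np.float64(45.3), np.float64(-9.6), np.float64(0.7)]
[0, 0, np.float64(4.2), np.float64(44.5), np.float64(-12.9), np.float64(0.7)]
[0, 0, np.float64(4.2), np.float64(43.4), np.float64(-16.2), np.float64(0.7)]
```

Emit:
{"op": "jog_arm", "data": {"motion": [[0,0,4.2,46,7,1,40],[0,0,4.2,46,4,1,40],[0,0,4.2,46,0,1,40],[0,0,4.2,46,-3,1,40],[0,0,4.2,46,-6,1,40],[0,0,4.2,45,-9,1,40],[0,0,4.2,45,-13,0,40],[0,0,4.3,43,-16,0,40],[0,0,0,0,0,0,40]]}}

```text
t: 12.7
eef_pos: [538.2, 204.9, 206.6]
tcp_rot: [-3.139, 0.001, 1.423]
ft_force: [-0.1, 0.7, -1.7]
opening: 0.521
grip_force: 30.0
```

```bash
python3 - <<'E'
from h import *
for i in range(3): cam('wrist'); s=env.state();print(hf(s['eef_pos']),s['eef_pos'][2],np.degrees(s['tcp_rot'][2]))
c=cam('wrist');W=cloud(c)
q=W[100:320,200:440].reshape(-1,3);q=q[(q[:,2]>100)&(q[:,2]<165)]
h=hf(q);k=(abs(h[:,0])<30)&(h[:,1]<75)&(h[:,1]>15);h=h[k];z=q[k,2]
print('plate',np.percentile(z,[5,50,95]),np.percentile(h[:,0],[.5,99.5]),np.percentile(h[:,1],[.5,99.5]))
A=np.c_[h,np.ones(len(h))];print(np.linalg.lstsq(A,z,rcond=None)[0])
h=hf(W);m=(W[...,2]>45)&(W[...,2]<60)&(abs(h[...,0])<25)&(h[...,1]>50)&(h[...,1]<110);q=h[m];print('jaw',len(q),np.percentile(q,[1,99],axis=0) if len(q) else 0)
E
```

```text
[-1.04583459 -0.66360131] 206.72361919746888 81.55845255923866
[-0.42987078 -1.49906062] 206.96812757288788 81.49410316168269
[-0.03174678 -1.99763336] 207.21052669285535 81.42993524335512
plate [131.40165592 132.55852248 133.60888467] [-24.6797148   24.59189551] [15.21723144 51.71139428]
[ 1.45167462e-04 -1.28472209e-02  1.32933042e+02]
jaw 771 [[-14.73266669  68.7997553 ]
 [ 14.6517193   77.46766059]]
```

Emit:
{"op": "jog_arm", "data": {"motion": [[0,0,0,0,0,50,40],[0,0,0,0,0,25,40],[0,0,0,0,0,6,40],[0,0,0,0,0,3,40],[0,0,0,0,0,2,40],[0,0,0,0,0,0,40]]}}

```text
t: 13.65
eef_pos: [539.9, 202.6, 122.8]
tcp_rot: [3.141, -0.0, 1.421]
ft_force: [0.2, 0.4, -1.0]
opening: 0.519
grip_force: 30.0
```

Emit:
{"op": "jog_arm", "data": {"motion": [[0,0,0,0,0,2,40],[0,0,0,0,0,1,40],[0,0,0,0,0,0,40]]}}

```text
t: 14.02
eef_pos: [539.7, 202.6, 119.2]
tcp_rot: [-3.142, 0.0, 1.421]
ft_force: [-0.7, -0.1, -0.5]
opening: 0.514
grip_force: 30.0
```

Emit:
{"op": "jog_arm", "data": {"motion": [[0,0,0,0,0,1.5,40],[0,0,0,0,0,0,40]]}}

```text
t: 14.28
eef_pos: [539.7, 202.6, 118.8]
tcp_rot: [3.141, -0.0, 1.421]
ft_force: [-3.9, -1.3, 12.9]
opening: 0.518
grip_force: 30.0
```

Emit:
{"op": "jog_arm", "data": {"motion": [[0,0,0,0,0,-0.5,40],[0,0,0,0,0,0,75],[0,0,0,0,0,0,75],[0,0,0,0,0,0,75],[0,0,0,0,0,-40,75],[0,0,0,0,0,-60,75],[0,0,0,-40,0,-40,75],[0,0,0,-40,0,0,90],[0,0,0,0,0,0,90]]}}

```text
t: 15.4
eef_pos: [527.5, 121.7, 258.8]
tcp_rot: [3.141, 0.0, 1.418]
ft_force: [0.6, 0.5, 0.5]
opening: 0.923
grip_force: 0.0
```

```bash
python3 - <<'E'
from h import *
st()
c=cam('wrist','w5.png');seat(c,40,47.5,60)
W=cloud(c);h=hf(W);m=(W[...,2]>48)&(W[...,2]<60)&(abs(h[...,0])<25)&(abs(h[...,1])<110);q=h[m]
for s in (-1,1):
    k=q[np.sign(q[:,1])==s];print('jaw',s,np.percentile(k[:,1],[1,99]),np.percentile(k[:,0],[1,99]))
m=(W[...,2]>30)&(W[...,2]<38.5)&(abs(h[...,0])<45)&(abs(h[...,1])<75);q=h[m];print('phone',np.percentile(q,[.5,99.5],axis=0),np.median(W[m][:,2]))
plan(364.5,-316,262,19)
E
```

```text
t 15.4 p [527.5 121.7 258.8] r [3.141 0.    1.418] F [0.6 0.5 0.5] op 87.8 g 0.0 J [ 0.1   0.41  1.8  -0.    0.93  0.26]
n 10021 x [-24.5  24.9] y [-51.1  51.3] plane z0 44.3 slope mm/100 [0.05 0.08]
{'c': (540.1, 204.2), 'L': 103.3, 'Wd': 50.2, 'long_deg': 81.7, 'z': np.float64(44.3), 'n': 10021, 'mean': array([540.4, 205.4,  44.3])}
jaw -1 [-77.29919856 -69.96092867] [-14.66171904  14.12789872]
jaw 1 [70.26755949 77.46605352] [-14.15207224  14.71132793]
phone [[-30.87977745 -66.59093348]
 [ 31.07324036  67.45087614]] 34.260533167841515
n 9 dyaw -62.3 d [-163.2 -438.7    3.6] tilt [ 3.141 -0.   ]
[0, 0, np.float64(6.9), np.float64(-50.9), np.float64(-10.5), np.float64(-0.4)]
[0, 0, np.float64(6.9), np.float64(-51.8), np.float64(-4.3), np.float64(-0.4)]
[0, 0, np.float64(6.9), np.float64(-52.0), np.float64(2.0), np.float64(-0.4)]
[0, 0, np.float64(6.9), np.float64(-51.4), np.float64(8.2), np.float64(-0.4)]
[0, 0, np.float64(6.9), np.float64(-50.0), np.float64(14.3), np.float64(-0.4)]
[0, 0, np.float64(6.9), np.float64(-47.9), np.float64(20.2), np.float64(-0.4)]
[0, 0, np.float64(6.9), np.float64(-45.1), np.float64(25.9), np.float64(-0.4)]
[0, 0, np.float64(6.9), np.float64(-41.7), np.float64(31.1), np.float64(-0.4)]
[0, 0, np.float64(6.9), np.float64(-37.6), np.float64(35.9), np.float64(-0.4)]
```

View pics/w5.png

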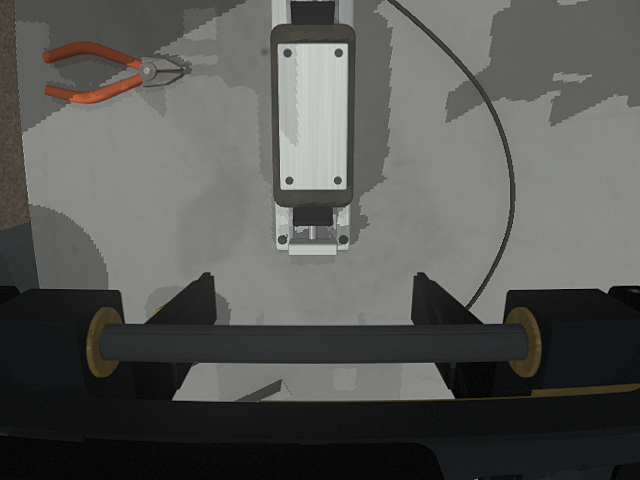

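The plate lies flat and square on the phone at about (313,115) in the wrist view, centred within 0.3 mm. Next is the jar, keeping the yaw.

```bash
python3 -c "
from h import *
plan(364.5,-316,255,81.4)"
```

```text
n 9 dyaw 0.1 d [-163.2 -438.7   -3.4] tilt [ 3.141 -0.   ]
[0, 0, np.float64(-0.0), np.float64(-50.9), np.float64(-10.5), np.float64(0.4)]
[0, 0, np.float64(-0.0), np.float64(-50.9), np.float64(-10.6), np.float64(0.4)]
[0, 0, np.float64(-0.0), np.float64(-50.9), np.float64(-10.6), np.float64(0.4)]
[0, 0, np.float64(-0.0), np.float64(-50.9), np.float64(-10.6), np.float64(0.4)]
[0, 0, np.float64(-0.0), np.float64(-50.9), np.float64(-10.6), np.float64(0.4)]
[0, 0, np.float64(-0.0), np.float64(-50.9), np.float64(-10.6), np.float64(0.4)]
[0, 0, np.float64(-0.0), np.float64(-50.9), np.float64(-10.6), np.float64(0.4)]
[0, 0, np.float64(-0.0), np.float64(-50.9), np.float64(-10.6), np.float64(0.4)]
[0, 0, np.float64(-0.0), np.float64(-50.9), np.float64(-10.6), np.float64(0.4)]
```

Emit:
{"op": "jog_arm", "data": {"motion": [[0,0,0,-51,-10.5,0,95],[0,0,0,-51,-10.5,0,95],[0,0,0,-51,-10.5,0,95],[0,0,0,-51,-10.5,0,95],[0,0,0,-51,-10.5,0,95],[0,0,0,-51,-10.5,0,95],[0,0,0,-51,-10.5,0,95],[0,0,0,-51,-10.5,0,95],[0,0,0,-50,-11,3,95],[0,0,0,0,0,0,95]]}}

```text
t: 16.7
eef_pos: [365.0, -317.3, 254.5]
tcp_rot: [-3.141, -0.0, 1.418]
ft_force: [0.3, 1.0, 0.1]
opening: 0.998
grip_force: 0.0
```

```bash
python3 - <<'E'
from h import *
for i in range(3):
    c=cam('wrist','w6.png')
st();W=cloud(c);r=rect(W,(364.5,-316),50,65,60);print(r)
m=(W[...,2]>55)&(W[...,2]<62)&(np.hypot(W[...,0]-364,W[...,1]+316)<60)
P=W[m][:,:2].astype(np.float32);print('circle',cv2.minEnclosingCircle(P),P.min(0),P.max(0))
plan(r['c'][0],r['c'][1],84,81.4,5)
E
```

```text
t 16.85 p [ 365.8 -314.3  254.9] r [-3.141e+00 -1.000e-03  1.421e+00] F [0.5 0.2 0.1] op 95.1 g 0.0 J [-0.85  0.34  1.94  0.    0.86 -0.7 ]
{'c': (364.7, -316.3), 'L': 54.3, 'Wd': 53.9, 'long_deg': 47.6, 'z': np.float64(58.3), 'n': 4330, 'mean': array([ 364.9, -315.4,   58.2])}
circle ((364.778564453125, -316.5542907714844), 27.446125030517578) [ 337.69467 -343.33066] [ 392.08514 -289.21725]
n 5 dyaw -0.0 d [  -1.1   -2.  -170.9] tilt [-3.141e+00 -1.000e-03]
[0, 0, np.float64(0.0), np.float64(-0.4), np.float64(-0.2), np.float64(34.2)]
[0, 0, np.float64(0.0), np.float64(-0.4), np.float64(-0.2), np.float64(34.2)]
[0, 0, np.float64(0.0), np.float64(-0.4), np.float64(-0.2), np.float64(34.2)]
[0, 0, np.float64(0.0), np.float64(-0.4), np.float64(-0.2), np.float64(34.2)]
[0, 0, np.float64(0.0), np.float64(-0.4), np.float64(-0.2), np.float64(34.2)]
```

Emit:
{"op": "jog_arm", "data": {"motion": [[0,0,0,-1,-0.5,50,95],[0,0,0,-1,-0.5,50,95],[0,0,0,0,0,45,95],[0,0,0,0,0,20,95],[0,0,0,0,0,8,95],[0,0,0,0,0,0,45],[0,0,0,0,0,0,45],[0,0,0,0,0,0,45],[0,0,0,0,0,0,45],[0,0,0,0,0,0,45]]}}

```text
t: 18.1
eef_pos: [364.1, -317.2, 82.6]
tcp_rot: [3.141, 0.001, 1.42]
ft_force: [1.2, 1.1, 4.7]
opening: 0.573
grip_force: 30.0
```

Emit:
{"op": "jog_arm", "data": {"motion": [[0,0,0,0,0,0,45],[0,0,0,0,0,-30,45],[0,0,0,0,0,-50,45],[0,0,0,0,0,-60,45],[0,0,0,0,0,0,45]]}}

```text
t: 18.73
eef_pos: [364.6, -317.7, 225.7]
tcp_rot: [3.136, 0.005, 1.421]
ft_force: [0.6, 0.0, -2.3]
opening: 0.574
grip_force: 30.0
```

```bash
cat >> h.py <<'E'
def jar(c,z0,z1,p,r=45):
    W=cloud(c);m=(W[...,2]>z0)&(W[...,2]<z1)&(np.hypot(W[...,0]-p[0],W[...,1]-p[1])<r)
    q=W[m];print('n',len(q),'z',np.percentile(q[:,2],[5,50,95]).round(1))
    top=q[q[:,2]>np.percentile(q[:,2],50)-4];A=np.c_[top[:,:2]-p[:2],np.ones(len(top))];k=np.linalg.lstsq(A,top[:,2],rcond=None)[0]
    print('slope mm/100',(k[:2]*100).round(2),'circle',cv2.minEnclosingCircle(top[:,:2].astype(np.float32)),top.min(0).round(1),top.max(0).round(1))
E
python3 - <<'E'
from h import *
s=st();c=cam('wrist','w7.png');p=np.array(s['eef_pos']);jar(c,p[2]-35,p[2]-15,p)
plan(540,204,226,81.4,10)
E
```

```text
t 18.725 p [ 364.6 -317.7  225.7] r [3.136 0.005 1.421] F [ 0.6  0.  -2.3] op 54.6 g 29.9998140335083 J [-0.85  0.38  1.98 -0.    0.78 -0.7 ]
n 13796 z [193.9 201.2 202.7]
slope mm/100 [-0.11 -2.71] circle ((366.395751953125, -305.9914245605469), 37.7447624206543) [ 329.1 -335.5  197.3] [ 403.7 -289.4  210.7]
n 10 dyaw 0.0 d [175.9 521.1   2.5] tilt [3.139e+00 2.000e-03]
[0, 0, np.float64(-0.0), np.float64(54.2), np.float64(9.6), np.float64(-0.3)]
[0, 0, np.float64(-0.0), np.float64(54.2), np.float64(9.6), np.float64(-0.3)]
[0, 0, np.float64(-0.0), np.float64(54.2), np.float64(9.6), np.float64(-0.3)]
[0, 0, np.float64(-0.0), np.float64(54.2), np.float64(9.6), np.float64(-0.3)]
[0, 0, np.float64(-0.0), np.float64(54.2), np.float64(9.6), np.float64(-0.3)]
[0, 0, np.float64(-0.0), np.float64(54.2), np.float64(9.6), np.float64(-0.3)]
[0, 0, np.float64(-0.0), np.float64(54.2), np.float64(9.6), np.float64(-0.3)]
[0, 0, np.float64(-0.0), np.float64(54.2), np.float64(9.6), np.float64(-0.3)]
[0, 0, np.float64(-0.0), np.float64(54.2), np.float64(9.6), np.float64(-0.3)]
[0, 0, np.float64(-0.0), np.float64(54.2), np.float64(9.6), np.float64(-0.3)]
```

View pics/w7.png

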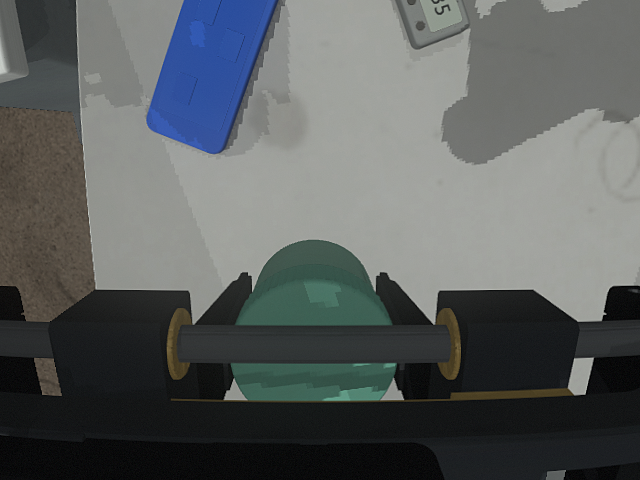

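The wrist view shows the jar upright between the fingers at (315,320). The opening of 54.6 mm means the lid rim is what is gripped.

Emit:
{"op": "jog_arm", "data": {"motion": [[0,0,0,54,9.5,0,45],[0,0,0,54,9.5,0,45],[0,0,0,54,9.5,0,45],[0,0,0,54,9.5,0,45],[0,0,0,54,9.5,0,45],[0,0,0,54,9.5,0,45],[0,0,0,54,9.5,0,45],[0,0,0,54,9.5,0,45],[0,0,0,54,9.5,0,45],[0,0,0,54,9.5,0,45]]}}

```text
t: 20.02
eef_pos: [538.5, 204.4, 219.9]
tcp_rot: [-3.139, 0.001, 1.421]
ft_force: [0.7, -0.2, -1.8]
opening: 0.573
grip_force: 30.0
```

```bash
python3 - <<'E'
from h import *
for i in range(5): c=cam('wrist'); s=env.state();print(hf(s['eef_pos']),s['eef_pos'][2],s['tcp_rot'])
W=cloud(c);h=hf(W);z=s['eef_pos'][2]
m=(W[...,2]>z-29)&(W[...,2]<z-20)&(abs(h[...,0])<24)&(h[...,1]<40);q=h[m];print('lid front',np.percentile(q[:,1],[99,100]),np.median(W[m][:,2]),'lat at front',np.median(q[q[:,1]>q[:,1].max()-1.5][:,0]))
A=np.c_[q,np.ones(len(q))];print(np.linalg.lstsq(A,W[m][:,2],rcond=None)[0])
E
```

```text
[-0.59583615  5.14754784] 220.01624534767618 [-3.14049060e+00 -8.13013543e-04  1.42233436e+00]
[-1.19688596  2.44521494] 219.74188171129677 [-3.13970833e+00  3.21645486e-04  1.42415696e+00]
[-1.69589863  0.30551077] 219.6410027602753 [-3.13852082e+00  1.35160374e-03  1.42371521e+00]
[-1.83258681 -1.04982272] 219.90913182188388 [-3.13820166e+00  1.63599948e-03  1.42246799e+00]
[-1.68656147 -1.89822235] 220.36671902058956 [-3.13857474e+00  1.52378366e-03  1.42111933e+00]
lid front [26.30880476 27.24247197] 195.55612890488692 lat at front -1.9929452821823133
[-4.44469889e-03 -1.29973214e-02  1.95536561e+02]
```

Emit:
{"op": "jog_arm", "data": {"motion": [[0,0,0,0,0,0,45],[0,0,0,0,0,0,45],[0,0,0,0,0,50,45],[0,0,0,0,0,25,45],[0,0,0,0,0,6,45],[0,0,0,0,0,0,45],[0,0,0,0,0,0,45]]}}

```text
t: 21.15
eef_pos: [539.1, 202.7, 142.4]
tcp_rot: [3.14, -0.001, 1.42]
ft_force: [-0.2, -0.7, -1.5]
opening: 0.573
grip_force: 30.0
```

```bash
python3 - <<'E'
from h import *
for i in range(3): c=cam('wrist'); s=env.state();print(hf(s['eef_pos']),s['eef_pos'][2],s['tcp_rot'])
W=cloud(c);h=hf(W);z=s['eef_pos'][2]
m=(W[...,2]>z-29)&(W[...,2]<z-20)&(abs(h[...,0])<24)&(h[...,1]<40);q=h[m];print('lid front',np.percentile(q[:,1],[99,100]),np.median(W[m][:,2]),'lat at front',np.median(q[q[:,1]>q[:,1].max()-1.5][:,0]))
A=np.c_[q,np.ones(len(q))];print(np.linalg.lstsq(A,W[m][:,2],rcond=None)[0])
E
```

```text
[-0.62134906 -1.38299499] 142.33657569718906 [ 3.13985389e+00 -6.51406302e-04  1.42051004e+00]
[-0.705324  -1.3688233] 142.21368428435193 [ 3.14001340e+00 -5.58027002e-04  1.42056339e+00]
[-0.75947166 -1.36252655] 142.07495221944293 [ 3.14018758e+00 -4.82530974e-04  1.42064494e+00]
lid front [26.08182211 26.78093663] 117.85031995040512 lat at front -0.7137719132978566
[ 6.76633293e-04 -1.38905593e-02  1.17812120e+02]
```

Emit:
{"op": "jog_arm", "data": {"motion": [[0,0,0,0.7,0.7,8,45],[0,0,0,0,0,4,45],[0,0,0,0,0,1.5,45],[0,0,0,0,0,1,45],[0,0,0,0,0,0,45]]}}

```text
t: 21.92
eef_pos: [539.3, 203.3, 127.1]
tcp_rot: [-3.141, 0.0, 1.421]
ft_force: [-3.4, -1.0, 4.9]
opening: 0.575
grip_force: 30.0
```

Emit:
{"op": "jog_arm", "data": {"motion": [[0,0,0,0,0,0,75],[0,0,0,0,0,0,80],[0,0,0,0,0,0,80],[0,0,0,0,0,-30,80],[0,0,0,0,0,-60,80],[0,0,0,0,0,-60,80],[0,0,0,-40,0,0,90],[0,0,0,-40,0,0,90],[0,0,0,0,0,0,90]]}}

```text
t: 23.05
eef_pos: [527.3, 122.4, 277.0]
tcp_rot: [3.141, 0.0, 1.418]
ft_force: [0.6, 0.6, -0.0]
opening: 0.943
grip_force: 0.0
```

```bash
python3 - <<'E'
from h import *
st()
c=cam('wrist','w8.png');seat(c,40,47.5,60);jar(c,90,110,np.array([539.9,204,0]))
print(hf(np.array(cv2.minEnclosingCircle(cloud(c)[(cloud(c)[...,2]>99)&(cloud(c)[...,2]<108)][:,:2].astype(np.float32))[0])))
plan(470,-163,262,103.4)
E
```

```text
t 23.05 p [527.3 122.4 277. ] r [3.141 0.    1.418] F [ 0.6  0.6 -0. ] op 89.7 g 0.0 J [ 0.11  0.39  1.78 -0.    0.97  0.26]
n 3856 x [-24.7  24.9] y [-51.1  51.7] plane z0 44.3 slope mm/100 [0.09 0.03]
{'c': (534.7, 168.8), 'L': 49.8, 'Wd': 32.0, 'long_deg': -7.8, 'z': np.float64(44.3), 'n': 2025, 'mean': array([534.6, 165.7,  44.3])}
n 5928 z [101.6 102.8 104. ]
slope mm/100 [0.15 0.07] circle ((539.566162109375, 203.72967529296875), 27.58864974975586) [512.  176.9  99.1] [566.4 231.1 105.5]
[-0.28966125 -0.31720584]
n 6 dyaw 22.1 d [ -57.6 -286.5  -14.9] tilt [ 3.141 -0.   ]
[0, 0, np.float64(-3.7), np.float64(-48.7), np.float64(-2.3), np.float64(2.5)]
[0, 0, np.float64(-3.7), np.float64(-48.4), np.float64(-5.4), np.float64(2.5)]
[0, 0, np.float64(-3.7), np.float64(-48.0), np.float64(-8.5), np.float64(2.5)]
[0, 0, np.float64(-3.7), np.float64(-47.3), np.float64(-11.5), np.float64(2.5)]
[0, 0, np.float64(-3.7), np.float64(-46.5), np.float64(-14.6), np.float64(2.5)]
[0, 0, np.float64(-3.7), np.float64(-45.4), np.float64(-17.5), np.float64(2.5)]
```

View pics/w8.png

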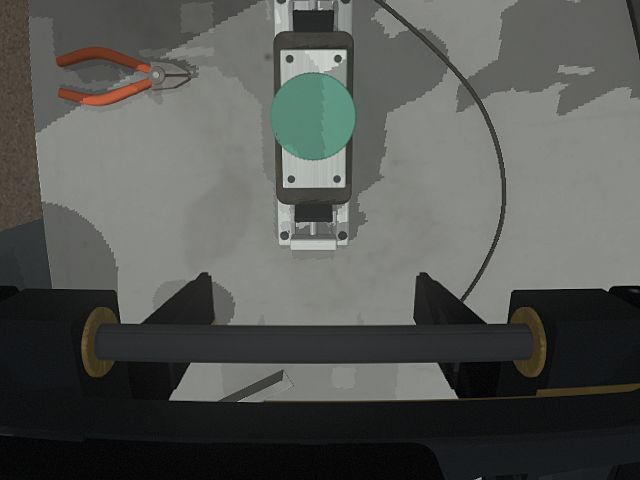

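The jar stands upright at (313,115) in the wrist view, centred within 0.4 mm, and the plate is undisturbed. Next is the timer.

Emit:
{"op": "jog_arm", "data": {"motion": [[0,0,-3.7,-49,-2,2,90],[0,0,-3.7,-48,-5,2,90],[0,0,-3.7,-48,-8,2,80],[0,0,-3.7,-47,-12,2,75],[0,0,-3.7,-47,-15,2,75],[0,0,-3.6,-45,-18,2,75],[0,0,0,0,0,0,75],[0,0,0,0,0,0,75],[0,0,0,0,0,0,75]]}}

```text
t: 24.22
eef_pos: [470.8, -161.2, 264.7]
tcp_rot: [3.142, -0.0, 1.808]
ft_force: [-0.3, -0.7, -0.4]
opening: 0.79
grip_force: 0.0
```

```bash
python3 - <<'E'
from h import *
st();c=cam('wrist','w9.png');W=cloud(c);r=rect(W,(470,-163),7,22,60);print(r)
for d in env.recognise('wrist','timer'): print(d)
plan(*r['c'],82,r['long_deg']%180,4)
E
```

```text
t 24.225 p [ 470.8 -161.2  264.7] r [ 3.142 -0.     1.808] F [-0.3 -0.7 -0.4] op 75.2 g 0.0 J [-0.46  0.35  1.9   0.    0.9  -0.7 ]
{'c': (470.8, -163.9), 'L': 62.5, 'Wd': 41.8, 'long_deg': -76.9, 'z': np.float64(16.1), 'n': 3487, 'mean': array([ 470.4, -162.7,   16. ])}
{'location': [313.1, 223.8], 'score': 0.76}
n 4 dyaw -0.5 d [ 1.000e-01 -2.500e+00 -1.828e+02] tilt [3.142 0.   ]
[0, 0, np.float64(0.1), np.float64(-0.6), np.float64(-0.1), np.float64(45.7)]
[0, 0, np.float64(0.1), np.float64(-0.6), np.float64(-0.1), np.float64(45.7)]
[0, 0, np.float64(0.1), np.float64(-0.6), np.float64(-0.1), np.float64(45.7)]
[0, 0, np.float64(0.1), np.float64(-0.6), np.float64(-0.1), np.float64(45.7)]
```

View pics/w9.png

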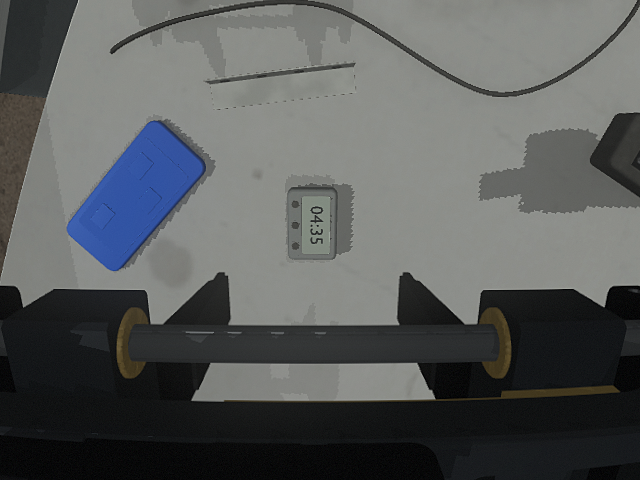

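The timer is at (312,222), display up, between the fingers' lines; the network agrees.

Emit:
{"op": "jog_arm", "data": {"motion": [[0,0,0.5,-2.5,0,55,75],[0,0,0,0,0,55,75],[0,0,0,0,0,45,75],[0,0,0,0,0,18,75],[0,0,0,0,0,7,75],[0,0,0,0,0,0,36],[0,0,0,0,0,0,36],[0,0,0,0,0,0,36],[0,0,0,0,0,0,36],[0,0,0,0,0,0,36]]}}

```text
t: 25.58
eef_pos: [471.1, -164.9, 85.3]
tcp_rot: [3.141, 0.001, 1.798]
ft_force: [-0.3, 0.6, 6.8]
opening: 0.44
grip_force: 30.0
```

Emit:
{"op": "jog_arm", "data": {"motion": [[0,0,0,0,0,0,36],[0,0,0,0,0,-40,36],[0,0,0,0,0,-60,36],[0,0,0,0,0,-60,36],[0,0,0,0,0,-15,36],[0,0,0,0,0,0,36]]}}

```text
t: 26.32
eef_pos: [471.0, -164.9, 260.8]
tcp_rot: [3.14, 0.002, 1.798]
ft_force: [-0.4, 0.5, -0.5]
opening: 0.438
grip_force: 30.0
```

```bash
cat >> h.py <<'E'
def tim(dz=(-76,-62)):
    c=cam('wrist');s=env.state();W=cloud(c);p=np.array(s['eef_pos']);h=hf(W,np.degrees(s['tcp_rot'][2]),p[:2])
    z=W[...,2]-p[2];m=(z>dz[0])&(z<dz[1])&(abs(h[...,0])<18)&(h[...,1]<45)&(h[...,1]>-5);q=h[m];zz=z[m]
    print('tcp',p.round(1),'hf',hf(p).round(2),'yaw',np.degrees(s['tcp_rot'][2]).round(1),'n',len(q),'top rel z',np.percentile(zz,[5,50,95]).round(1),'front',np.percentile(q[:,1],[98,99.5]).round(1))
E
python3 - <<'E'
from h import *
st();tim()
plan(539.6,203.7,260,81.4,9)
E
```

```text
t 26.325 p [ 471.  -164.9  260.8] r [3.140e+00 2.000e-03 1.798e+00] F [-0.4  0.5 -0.5] op 41.6 g 29.99985694885254 J [-0.47  0.35  1.9  -0.    0.89 -0.7 ]
tcp [ 470.7 -164.7  259.6] hf [ -13.28 -374.95] yaw 103.0 n 7595 top rel z [-70.1 -67.8 -66.6] front [31.6 31.8]
n 9 dyaw -21.6 d [ 68.9 368.4   0.4] tilt [3.141 0.   ]
[0, 0, np.float64(2.4), np.float64(38.2), np.float64(16.7), np.float64(-0.0)]
[0, 0, np.float64(2.4), np.float64(38.8), np.float64(15.1), np.float64(-0.0)]
[0, 0, np.float64(2.4), np.float64(39.4), np.float64(13.4), np.float64(-0.0)]
[0, 0, np.float64(2.4), np.float64(40.0), np.float64(11.8), np.float64(-0.0)]
[0, 0, np.float64(2.4), np.float64(40.4), np.float64(10.1), np.float64(-0.0)]
[0, 0, np.float64(2.4), np.float64(40.8), np.float64(8.4), np.float64(-0.0)]
[0, 0, np.float64(2.4), np.float64(41.1), np.float64(6.7), np.float64(-0.0)]
[0, 0, np.float64(2.4), np.float64(41.4), np.float64(4.9), np.float64(-0.0)]
[0, 0, np.float64(2.4), np.float64(41.5), np.float64(3.2), np.float64(-0.0)]
```

Emit:
{"op": "jog_arm", "data": {"motion": [[0,0,2.4,38,17,0,36],[0,0,2.4,39,15,0,36],[0,0,2.4,39,13,0,36],[0,0,2.4,40,12,0,36],[0,0,2.4,40,10,0,36],[0,0,2.4,41,8,0,36],[0,0,2.4,41,7,0,36],[0,0,2.4,41,5,0,36],[0,0,2.4,41,3,0,36],[0,0,0,0,0,0,36]]}}

```text
t: 27.62
eef_pos: [539.5, 204.1, 257.6]
tcp_rot: [-3.139, 0.001, 1.423]
ft_force: [-0.2, 0.1, -0.6]
opening: 0.443
grip_force: 30.0
```

Emit:
{"op": "jog_arm", "data": {"motion": [[0,0,0,0,0,0,36],[0,0,0,0,0,40,36],[0,0,0,0,0,15,36],[0,0,0,0,0,0,36],[0,0,0,0,0,0,36]]}}

```text
t: 28.25
eef_pos: [540.2, 201.8, 205.6]
tcp_rot: [3.14, -0.0, 1.42]
ft_force: [0.1, -0.2, -0.5]
opening: 0.443
grip_force: 30.0
```

```bash
python3 - <<'E'
from h import *
for i in range(3): tim()
plan(539.5,203.2,190,81.4,1)
E
```

```text
tcp [540.2 202.  205.7] hf [ 0.56 -1.99] yaw 81.4 n 7611 top rel z [-71.1 -69.1 -67.9] front [31.8 32.1]
tcp [540.1 202.  205.7] hf [ 0.48 -1.94] yaw 81.4 n 7613 top rel z [-71.  -69.  -67.8] front [31.9 32.1]
tcp [540.  202.  205.7] hf [ 0.4  -1.92] yaw 81.4 n 7619 top rel z [-70.8 -68.9 -67.7] front [31.9 32.2]
n 1 dyaw 0.0 d [ -0.5   1.2 -15.7] tilt [ 3.14e+00 -1.00e-03]
[0, 0, np.float64(-0.0), np.float64(1.1), np.float64(-0.7), np.float64(15.7)]
```

Emit:
{"op": "jog_arm", "data": {"motion": [[0,0,0,0.7,-0.6,8,36],[0,0,0,0,0,5,36],[0,0,0,0,0,2,36],[0,0,0,0,0,0,36],[0,0,0,0,0,0,36]]}}

```text
t: 29.02
eef_pos: [539.3, 202.9, 189.8]
tcp_rot: [3.141, 0.0, 1.421]
ft_force: [0.4, -1.1, -0.4]
opening: 0.439
grip_force: 30.0
```

Emit:
{"op": "jog_arm", "data": {"motion": [[0,0,0,0,0,1,36],[0,0,0,0,0,0.7,36],[0,0,0,0,0,0,36]]}}

```text
t: 29.4
eef_pos: [539.3, 202.8, 188.3]
tcp_rot: [3.141, -0.0, 1.421]
ft_force: [-0.5, 0.1, 3.6]
opening: 0.439
grip_force: 30.0
```

Contact (3.6 N). Release and look.

Emit:
{"op": "jog_arm", "data": {"motion": [[0,0,0,0,0,0,65],[0,0,0,0,0,0,65],[0,0,0,0,0,0,65],[0,0,0,0,0,-30,65],[0,0,0,0,0,-60,65],[0,0,0,0,0,-30,75],[0,0,0,-40,0,0,75],[0,0,0,-40,0,0,75],[0,0,0,0,0,0,75]]}}

```text
t: 30.52
eef_pos: [527.0, 122.0, 308.2]
tcp_rot: [3.141, 0.0, 1.418]
ft_force: [0.1, 0.7, 0.1]
opening: 0.788
grip_force: 0.0
```

```bash
python3 - <<'E'
from h import *
st()
c=cam('wrist','w10.png');W=cloud(c)
r=rect(W,(540,204),112,124,60);print('timer',r,hf(r['c']))
seat(c,40,47.5,60);h=hf(W)
m=(W[...,2]>30)&(W[...,2]<38.5)&(abs(h[...,0])<45)&(abs(h[...,1])<75);q=h[m];print('phone',np.percentile(q,[.5,99.5],axis=0),np.median(W[m][:,2]))
m=(W[...,2]>90)&(W[...,2]<107)&(abs(h[...,0])<45)&(abs(h[...,1])<75);q=h[m];print('jar',np.percentile(q,[.5,99.5],axis=0),np.percentile(W[m][:,2],[5,50,95]))
E
```

```text
t 30.525 p [527.  122.  308.2] r [3.141 0.    1.418] F [0.1 0.7 0.1] op 74.9 g 0.0 J [ 0.11  0.35  1.74 -0.    1.04  0.26]
timer {'c': (539.7, 204.0), 'L': 60.9, 'Wd': 42.6, 'long_deg': 81.3, 'z': np.float64(119.1), 'n': 5862, 'mean': array([539.7, 204.3, 119.1])} [-0.19775128 -0.02990707]
n 1898 x [-24.7  24.7] y [-51.   52.1] plane z0 44.3 slope mm/100 [-0.01  0.05]
{'c': (534.1, 162.4), 'L': 50.2, 'Wd': 18.1, 'long_deg': -8.7, 'z': np.float64(44.3), 'n': 1108, 'mean': array([533.9, 161.5,  44.3])}
phone [[-30.94559881 -66.36296568]
 [ 31.03593518  67.38498527]] 34.27624792949092
jar [[-27.13104872 -15.05168905]
 [ 26.57289894  13.95016063]] [101.31445185 102.79861388 103.94480154]
```

View pics/w10.png

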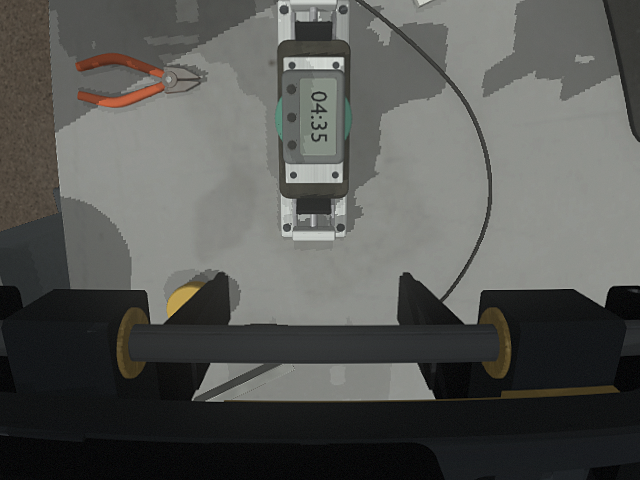

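The timer lies display up on the lid at (313,118), centred within 0.3 mm, and the whole stack is square. The tin and the cutters have not been touched.

```bash
python3 -c "
from cell import env
print(env.job_done())"
```

```text
the job is handed in; nothing more can be done
None
```

The stack is built in order and handed in: the phone is snapped flat into the holder, then the plate, jar and timer, each centred within about half a millimetre; about 31 s of the 106 s were used, and the tin and side cutters were left alone.

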